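# Transfer four watch dials from the drying rack to the transport tray in batch order

## Robot

A 6-joint arm with a two-finger parallel gripper is mounted at the origin on the work surface. World frame = base frame: x ahead of the robot, y to its left, z up, the work surface at z = 0. Lengths are in m, angles in rad, forces in N, time in s.
With the tool pointing down it reaches from about 0.4 to 0.825 m from the base axis. Payload 7 kg.
Tool frame: the origin (TCP) lies at the very end of the fingers, on their centre line; the grasp point (between the pads) lies 19 mm behind it; z points along the fingers, y is the line along which they close (so a half turn about z gives the same grasp; the last joint's range is limited). The gripper opens to 85 mm and grips with 20 to 120 N. Pads are 22 mm wide; open, the fingers measure 114 mm over their backs; the gripper's body (76 mm by 85 mm) begins 54 mm behind the grasp point. The pads swing forward as they close: fully open they stand 13 mm farther back than shut.
Start: joints at [-0.906, 0.359, 0.012, 0, -1.224, -0.288], TCP at [0.248, -0.628, 0.231] pointing down, gripper open.
Joint ranges: [-3.07, 3.07], [-1.43, 2.12], [-1.02, 1.25], [-3.03, 1.67], [-3.05, -0], [-3.03, 3.03]. Speed limits (rad/s): [2.39, 2.39, 3.01, 3.14, 3.14, 3.14].

## Interface

Orientations are given as a 3x3 rotation matrix whose columns are the frame's x, y, z axes.
In Python, from cell import arm gives the robot as it stands. The module is installed in compiled form; this text tells all that it offers.
- The arm moves only by the shell command python3 -m creep 'ROWS' [OPENING] [FORCE]. ROWS is JSON, a list of rows, each a list of 6 numbers: the shift along the world's x, y, z in units of 30 mm (1.0 is 30 mm), then the turn, a rotation vector about the world's x, y, z in units of 5 degrees (1.0 is 5 degrees). A call has 1 to 20 rows; each row is the pose to reach, as a shift and turn from the pose commanded when the call began; what a row does not reach only later rows make up. A row lasts 1/10 s, in which the tool goes at most 50 mm and 8.59 degrees, less where a joint would pass 70% of its speed; a pose out of reach is approached as far as the arm can. A call with a gripper value outside its range is refused whole. OPENING is the finger opening in mm, from 0 to 85.4, set as the call begins (- or left out, the last holds). The fingers move at their own pace and stop on an object; FORCE is the grip in N (left out, the last holds). Time passes only in rows, so rows that repeat a pose let the fingers close. It gives the time, the measured TCP pose, the force, the opening and the grip force at its end, in the units of the state.
- arm.get_state(): the state, without advancing time (a new reading comes with each control period).
- arm.grab_frame(name): name is "scene" or "top"; returns the picture (480x640x3 uint8, red, green, blue); there is no depth.
- arm.camera_model(name): a dict with "camera_matrix" (3x3 intrinsics, pixels), "dist" ([k1, k2, p1, p2, k3] as OpenCV has them; the pictures are not rectified), "position" and "rotation" of the camera in the world. Camera axes: x right, y up, looking along -z (the intrinsics and any distortion apply to the point x, -y, -z); pixel columns grow to the right and rows downward; lengths in m; the calibration is good to about 2 mm. A picture is of the moment at which its call begins. camera_model takes no time and is no camera call.
- arm.close_job(): hands the job in; it is judged then, once.
The state is a dict: "clock": time; "qpos": joint angles; "qvel": joint speeds; "joint_efforts": joint torques, N m; "tcp_pos": TCP position; "orientation": TCP orientation; "wrist_force": force on the tool from outside, world axes, zero at the start; "ft_torque": the same for the moment, N m; "finger_gap": finger opening in m; "finger_force": force on a finger pad.
Only numpy, scipy, OpenCV 4.12 (cv2) and the standard library are available. Lean on these libraries where they do the work, as an engineer would, in place of code of your own. Each camera call takes 0.05 s, during which the arm holds its last target. There are 200 camera calls.

## Task

The four lacquered dials on the drying rack are dry. Move them, each on its holder, into the blue transport tray, one to a compartment and in the same left-to-right order (seen from the robot) as they stand on the rack, so that they still match the batch sheet. Keep them face up and set each down gently, flat on the foam: do not tip or drop them.

Things in the scene. Friction and masses are not known exactly. Their poses are not given: they have to be found in the camera images.
- dial_wine: Watch dial, burgundy red with gold hour marks, pinned on its round aluminium holder: together one upright cylinder 38 mm in diameter and 28 mm tall, about 75 g, loose, dial face up. Origin: centre of its underside; z up. Starts on its stand, underside 27 mm above the table. Plain round sides: may be gripped across any diameter and turned any way.
- dial_black: Watch dial, black with silver hour marks, pinned on its round aluminium holder: together one upright cylinder 38 mm in diameter and 28 mm tall, about 75 g, loose, dial face up. Origin: centre of its underside; z up. Starts on its stand, underside 27 mm above the table. Plain round sides: may be gripped across any diameter and turned any way.
- dial_slate: Watch dial, slate blue with silver hour marks, pinned on its round aluminium holder: together one upright cylinder 38 mm in diameter and 28 mm tall, about 75 g, loose, dial face up. Origin: centre of its underside; z up. Starts on its stand, underside 27 mm above the table. Plain round sides: may be gripped across any diameter and turned any way.
- dial_ivory: Watch dial, ivory white with gold hour marks, pinned on its round aluminium holder: together one upright cylinder 38 mm in diameter and 28 mm tall, about 75 g, loose, dial face up. Origin: centre of its underside; z up. Starts on its stand, underside 27 mm above the table. Plain round sides: may be gripped across any diameter and turned any way.
- stand_wine: Fixed folded-steel drying stand on which the burgundy red dial starts; its lip on the robot's side (to x = -38 mm) has that colour. 52 x 52 mm plate, top 15 mm above its origin (centre of its underside, which is 12 mm above the table); four saw-tooth points near its corners (25 mm either side in x, 18.5 mm in y) rise 5 mm above the plate. x, y axes as the rack's.
- stand_black: Fixed folded-steel drying stand on which the black dial starts; its lip on the robot's side (to x = -38 mm) has that colour. 52 x 52 mm plate, top 15 mm above its origin (centre of its underside, which is 12 mm above the table); four saw-tooth points near its corners (25 mm either side in x, 18.5 mm in y) rise 5 mm above the plate. x, y axes as the rack's.
- stand_slate: Fixed folded-steel drying stand on which the slate blue dial starts; its lip on the robot's side (to x = -38 mm) has that colour. 52 x 52 mm plate, top 15 mm above its origin (centre of its underside, which is 12 mm above the table); four saw-tooth points near its corners (25 mm either side in x, 18.5 mm in y) rise 5 mm above the plate. x, y axes as the rack's.
- stand_ivory: Fixed folded-steel drying stand on which the ivory white dial starts; its lip on the robot's side (to x = -38 mm) has that colour. 52 x 52 mm plate, top 15 mm above its origin (centre of its underside, which is 12 mm above the table); four saw-tooth points near its corners (25 mm either side in x, 18.5 mm in y) rise 5 mm above the plate. x, y axes as the rack's.
- rack: Drying rack, fixed: two steel channels side by side, 262 mm long (y) x 60 mm (x) x 12 mm high, carrying the four stands in a row along its y axis, at y = +93, +31, -31, -93 mm from its centre. Origin: centre of its underside. Its +y end is the left end seen from the robot, turned up to 0.3 rad either way.
- tray: Blue tray with grey foam floors, fixed, empty: 70 mm (x) x 247 mm (y) plus end grips to y = +-137. Walls and dividers 3 mm thick, tops at 10 mm. Four compartments at y = +91.5, +30.5, -30.5, -91.5 mm, x = 0, each 64 (x) x 58 mm (y) inside, floor 4 mm up. Origin: centre of its underside, on the table. +y is its left end seen from the robot, turned up to 0.3 rad. Left or right of the rack.
There are look-alikes about, which are no part of the job. What is shaped like the dial_wine but green is not meant.

How it is judged:
By the outcome, as a careful person would: the job done as asked, in the order asked, and still so for the second after the job is handed in, with the robot touching nothing.
It also fails if it takes over 96 s, if anything falls off the work surface, if the arm or the gripper's body presses on something with over 40 N, if the wrist force passes 120 N, or if a joint passes its speed limit or range.

## Working session

There is one attempt and no reset: what is moved stays moved. The work goes in short steps, Python scripts to look and compute and a shell command to move; the robot and the scene stay as the last step left them, time stands still between calls to the robot, and variables do not carry over. Pictures are saved under pics/ and viewed, at most 14 in all, crops included, and the job is handed in when it is done.

```bash
mkdir -p pics
python3 - <<'E'
from cell import arm
import cv2
for n in("scene","top"):
    cv2.imwrite(f"pics/{n}0.png",arm.grab_frame(n)[:,:,::-1]); m=arm.camera_model(n); print(n,m)
s=arm.get_state();print(s["clock"],s["tcp_pos"],s["orientation"],s["finger_gap"])
E
```

```text
scene {'camera_matrix': array([[607.74294607,   0.        , 329.03479551],
       [  0.        , 607.74294607, 238.90535598],
       [  0.        ,   0.        ,   1.        ]]), 'dist': array([0.01604181, 0.        , 0.        , 0.        , 0.        ]), 'position': array([ 1.26397323, -0.22963869,  0.78813452]), 'rotation': array([[ 0.26623876, -0.66814017,  0.6947702 ],
       [ 0.96386205,  0.17756735, -0.19859452],
       [ 0.00932047,  0.72253619,  0.69127027]])}
top {'camera_matrix': array([[449.6275684 ,   0.        , 313.08694065],
       [  0.        , 449.6275684 , 238.05866425],
       [  0.        ,   0.        ,   1.        ]]), 'dist': array([-0.06146129,  0.        ,  0.        ,  0.        ,  0.        ]), 'position': array([ 0.44797596, -0.00358924,  0.95974681]), 'rotation': array([[ 1.65965145e-02,  9.95629238e-01, -9.19074338e-02],
       [-9.99861362e-01,  1.66500093e-02, -1.84723874e-04],
       [ 1.34634314e-03,  9.18977577e-02,  9.95767538e-01]])}
0.1 [ 0.24818112 -0.62725137  0.23046933] [[-9.29870617e-01 -3.67886044e-01 -7.02854723e-04]
 [-3.67886677e-01  9.29869692e-01  1.32227172e-03]
 [ 1.67117994e-04  1.48811251e-03 -9.99998879e-01]] 0.08538654691403347
```

View pics/scene0.png

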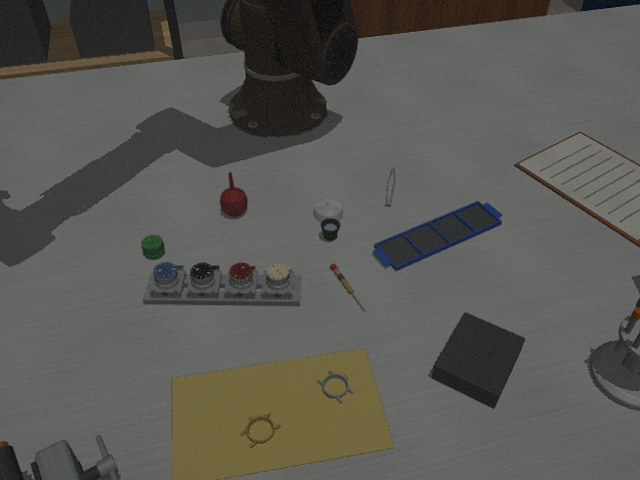

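View pics/top0.png

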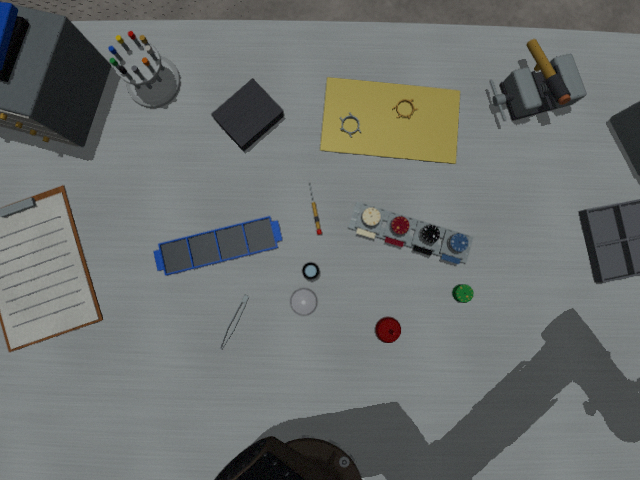

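The scene picture, taken from across the table, shows the dials on the rack at about (165,271) slate, (204,271) black, (242,271) wine and (278,272) ivory. In the top picture the rack dials are at (371,216) ivory, (400,226) wine, (430,234) black and (458,242) slate. The blue tray is at (220,246), and a grey tray at (615,240) is not the one meant. The look-alikes are the green one at (463,293) and the red bulb at (388,330); neither stands on the rack.

```bash
cat > h.py <<'E'
import numpy as np, cv2
from cell import arm
def ray(n,uv,z):
    m=arm.camera_model(n); p=cv2.undistortPoints(np.array(uv,float).reshape(-1,1,2),m["camera_matrix"],np.array(m["dist"]))[:,0]
    d=np.c_[p[:,0],-p[:,1],-np.ones(len(p))]@np.array(m["rotation"]).T; o=np.array(m["position"])
    return o+d*((z-o[2])/d[:,2])[:,None]
def pix(n,P):
    m=arm.camera_model(n); c=(np.array(P,float).reshape(-1,3)-m["position"])@np.array(m["rotation"])
    return cv2.projectPoints(c*[1,-1,-1],np.zeros(3),np.zeros(3),m["camera_matrix"],np.array(m["dist"]))[0][:,0]
E
python3 - <<'E'
from h import *
t=cv2.imread("pics/top0.png"); s=cv2.imread("pics/scene0.png")
a=cv2.resize(t[190:280,335:485],(800,480),interpolation=cv2.INTER_CUBIC); cv2.imwrite("pics/ct.png",a)
a=cv2.resize(s[230:320,135:310],(800,411),interpolation=cv2.INTER_CUBIC); cv2.imwrite("pics/cs.png",a)
h=cv2.cvtColor(t,cv2.COLOR_BGR2HSV); m=cv2.inRange(h,(105,120,80),(125,255,255)); 
roi=np.zeros_like(m); roi[200:290,145:295]=1; m*=roi
c=cv2.convexHull(np.vstack(cv2.findContours(m,0,2)[0])); r=cv2.minAreaRect(c); b=cv2.boxPoints(r)
print(r); P=ray("top",b,0.010); print(P.round(4), P.mean(0)); print([np.linalg.norm(P[i]-P[i-1]).round(4) for i in range(4)])
E
```

```text
((217.32354736328125, 245.29415893554688), (32.7423095703125, 128.54388427734375), 75.96376037597656)
[[0.515  0.3423 0.01  ]
 [0.5862 0.0772 0.01  ]
 [0.5186 0.0587 0.01  ]
 [0.4478 0.322  0.01  ]] [0.51688362 0.20002073 0.01      ]
[np.float64(0.0702), np.float64(0.2745), np.float64(0.0701), np.float64(0.2726)]
```

View pics/ct.png

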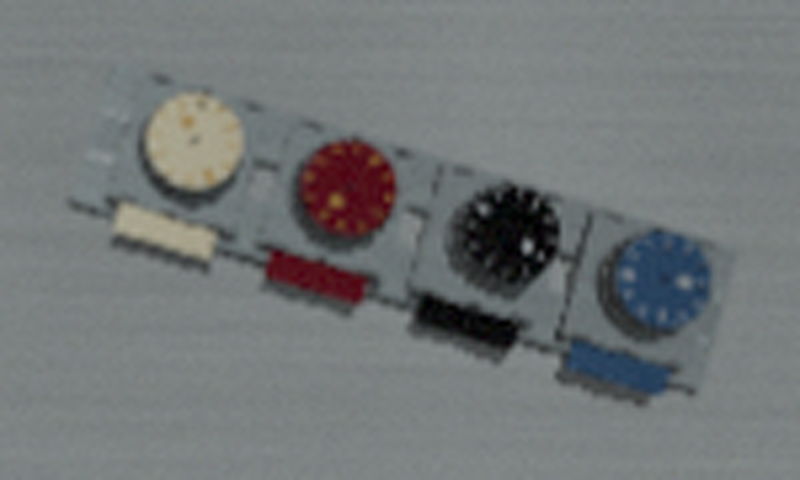

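View pics/cs.png

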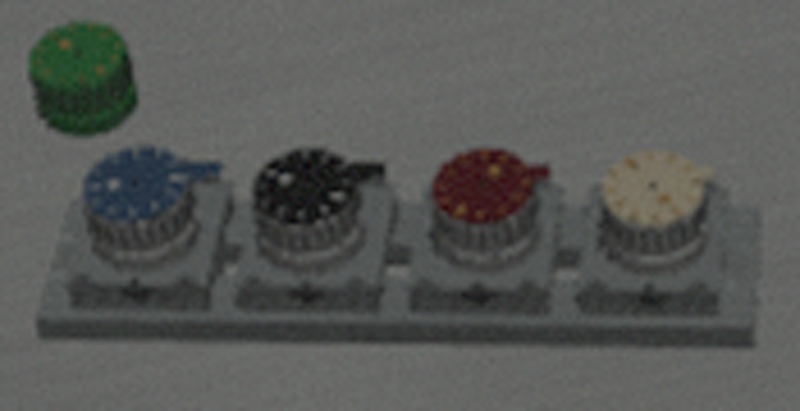

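In the crops, seen from the robot left to right, the dials are ivory, wine, black and slate, each on a stand with a lip of its own colour. The green look-alike stands beside the rack and is not part of the job. Next I measure the dial tops and the rack yaw.

```bash
cat > meas.py <<'E'
from h import *
ct=np.array([[195,141],[348,188],[508,234],[663,280]])/5.333+[335,190]
t=cv2.imread("pics/top0.png"); h=cv2.cvtColor(t,cv2.COLOR_BGR2HSV); lab=cv2.cvtColor(t,cv2.COLOR_BGR2LAB)
out=[]
for n,c,k in zip(["ivory","wine","black","slate"],ct,[0,1,2,3]):
    m={0:cv2.inRange(h,(10,35,130),(35,255,255)),1:cv2.inRange(h,(170,100,40),(180,255,255))|cv2.inRange(h,(0,120,40),(8,255,255)),2:cv2.inRange(h,(0,0,0),(180,255,45)),3:cv2.inRange(h,(100,90,50),(125,255,255))}[k]
    r=np.zeros_like(m); cv2.circle(r,tuple(c.round().astype(int)),12,255,-1); m=cv2.morphologyEx(m&r,cv2.MORPH_CLOSE,np.ones((3,3)))
    cs=cv2.findContours(m,0,1)[0]; hull=cv2.convexHull(max(cs,key=cv2.contourArea))
    (u,v),(w,g),_=cv2.fitEllipse(hull); p=ray("top",[[u,v]],.055)[0]; q=ray("top",[c],.055)[0]
    s=pix("scene",[p])[0]; out.append(p); print(n,"mask",round(u,1),round(v,1),round(w,1),round(g,1),p.round(4),"crop",c.round(1),q.round(4),"scene pix",s.round(1))
lips=np.array([[163,232],[315,277],[466,321],[616,367]])/5.333+[335,190]
L=ray("top",lips,.027); print(L.round(4)); d=L[0]-L[3]; yaw=np.arctan2(-d[0],d[1]); print("yaw",yaw,"pitch",np.linalg.norm(d)/3)
ax=np.array([np.cos(yaw),np.sin(yaw)]); print("dial minus lip in rack x,y", [(np.array([np.dot(p[:2]-l[:2],ax),np.dot(p[:2]-l[:2],[-ax[1],ax[0]])])*1000).round(1) for p,l in zip(out,L)])
E
python3 meas.py
```

```text
ivory mask 371.0 215.9 16.7 17.2 [ 0.5786 -0.1205  0.055 ] crop [371.6 216.4] [ 0.5776 -0.1215  0.055 ] scene pix [278.2 270.6]
wine mask 399.7 225.0 17.4 17.6 [ 0.5611 -0.1789  0.055 ] crop [400.3 225.3] [ 0.5606 -0.18    0.055 ] scene pix [241.3 269.8]
black mask 430.0 233.8 17.6 17.8 [ 0.5442 -0.2408  0.055 ] crop [430.3 233.9] [ 0.544  -0.2413  0.055 ] scene pix [202.4 269.6]
slate mask 458.8 242.1 16.9 17.9 [ 0.5283 -0.2999  0.055 ] crop [459.3 242.5] [ 0.5274 -0.3009  0.055 ] scene pix [165.2 269.6]
[[ 0.5454 -0.1128  0.027 ]
 [ 0.5288 -0.1725  0.027 ]
 [ 0.5125 -0.2318  0.027 ]
 [ 0.4953 -0.291   0.027 ]]
yaw -0.27404971595461175 pitch 0.06170489443792626
dial minus lip in rack x,y [array([34. ,  1.6]), array([32.9,  2.5]), array([33.,  0.]), array([34.1,  0.4])]
```

The order left to right is ivory, wine, black, slate. I'll grip along the rack's x axis (yaw -0.274), starting with ivory.

```bash
python3 -m creep '[[11.03,16.89,-3.0,0,0,10.54],[11.03,16.89,-3.0,0,0,10.54],[11.03,16.89,-3.0,0,0,10.54],[11.03,16.89,-3.0,0,0,10.54],[11.03,16.89,-3.0,0,0,10.54],[11.03,16.89,-3.0,0,0,10.54],[11.03,16.89,-3.0,0,0,10.54],[11.03,16.89,-3.0,0,0,10.54],[11.03,16.89,-3.0,0,0,10.54],[11.03,16.89,-3.0,0,0,10.54],[11.03,16.89,-3.0,0,0,10.54],[11.03,16.89,-3.0,0,0,10.54],[11.03,16.89,-3.0,0,0,10.54],[11.03,16.89,-3.0,0,0,10.54],[11.03,16.89,-3.0,0,0,10.54],[11.03,16.89,-3.0,0,0,10.54],[11.03,16.89,-3.0,0,0,10.54],[11.03,16.89,-3.0,0,0,10.54]]' 64 30
python3 - <<'E'
from h import *
s=arm.get_state(); print(s["clock"],s["tcp_pos"],s["orientation"].round(4),s["qpos"].round(3))
f=arm.grab_frame("scene")[:,:,::-1]; cv2.imwrite("pics/s1.png",cv2.resize(f[130:320,135:385],(800,608)[:2] if 0 else (780,593),interpolation=cv2.INTER_CUBIC))
E
```

```text
clock: 1.9
tcp_pos: [0.5789, -0.1218, 0.1416]
orientation: [[-0.272, -0.962, 0.0], [-0.962, 0.272, 0.0], [-0.0, -0.0, -1.0]]
wrist_force: [0.1, 0.2, -0.6]
finger_gap: 0.064
finger_force: 0.0
1.9 [ 0.5788966  -0.12183593  0.14163204] [[-2.721e-01 -9.623e-01  5.000e-04]
 [-9.623e-01  2.721e-01  1.000e-04]
 [-2.000e-04 -4.000e-04 -1.000e+00]] [ 0.123  0.296 -0.298 -0.    -0.977 -0.398]
```

View pics/s1.png

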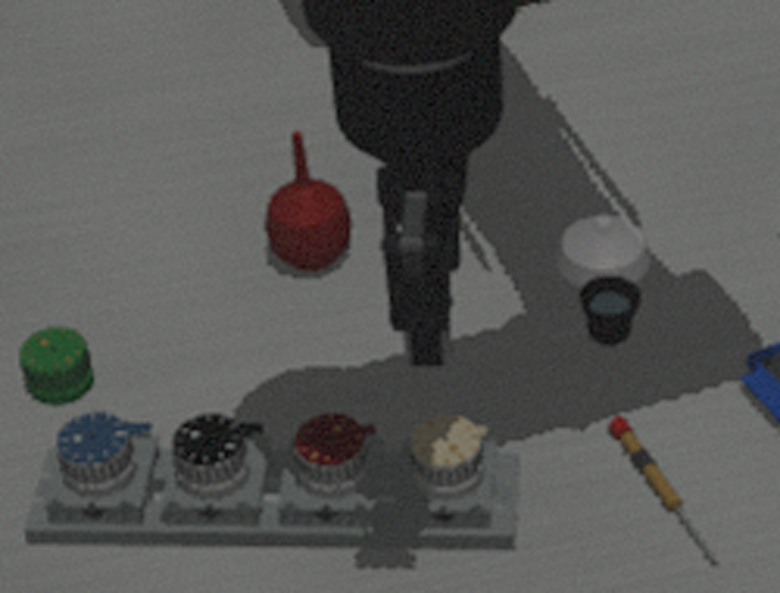

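The gripper hangs above ivory with its fingers across the rack's x axis. The near fingertip is at crop (427,362), in line with the ivory dial at (448,450). Now I descend and grip.

```bash
python3 -m creep '[[0,0.02,-1.2,0,0,0],[0,0.04,-2.2,0,0,0],[0,0.04,-2.7,0,0,0],[0,0.04,-3.0,0,0,0],[0,0.04,-3.2,0,0,0],[0,0.04,-3.4,0,0,0],[0,0.04,-3.55,0,0,0],[0,0.04,-3.55,0,0,0],[0,0.04,-3.55,0,0,0]]'
python3 -m creep '[[0,0,0,0,0,0],[0,0,0,0,0,0],[0,0,0,0,0,0],[0,0,0,0,0,0],[0,0,0,0,0,0],[0,0,0,0,0,0],[0,0,0,0,0,0],[0,0,0,0,0,0],[0,0,0,0,0,0],[0,0,0,0,0,0]]' 30 30
```

```text
clock: 2.85
tcp_pos: [0.5795, -0.1197, 0.0352]
orientation: [[-0.271, -0.963, 0.001], [-0.963, 0.271, -0.0], [-0.0, -0.001, -1.0]]
wrist_force: [-0.2, 0.6, -0.0]
finger_gap: 0.0641
finger_force: 0.0
clock: 3.85
tcp_pos: [0.5796, -0.1197, 0.0354]
orientation: [[-0.271, -0.963, 0.001], [-0.963, 0.271, -0.0], [-0.0, -0.001, -1.0]]
wrist_force: [-2.2, 1.2, 5.8]
finger_gap: 0.0368
finger_force: 30.0
```

```bash
python3 -m creep '[[0,0,0.3,0,0,0],[0,0,0.8,0,0,0],[0,0,1.6,0,0,0],[0,0,2.5,0,0,0],[0,0,3.3,0,0,0],[-0.1,0.5,3.4,0,0,0],[-0.25,1.3,3.4,0,0,0],[-0.5,2.4,3.4,0,0,0],[-0.76,3.6,3.4,0,0,0],[-1.0,4.8,3.4,0,0,0],[-1.27,6.0,3.4,0,0,0],[-1.52,7.2,3.4,0,0,0],[-1.78,8.4,3.4,0,0,0],[-2.03,9.6,3.4,0,0,0],[-2.29,10.8,3.4,0,0,0],[-2.54,12.0,3.4,0,0,0],[-2.7,12.9,3.4,0,0,0],[-2.82,13.4,3.4,0,0,0],[-2.88,13.6,3.4,0,0,0],[-2.88,13.6,3.4,0,0,0]]'
python3 - <<'E'
from h import *
f=arm.grab_frame("scene")[:,:,::-1]; cv2.imwrite("pics/s2.png",cv2.resize(f[110:310,340:590],(780,624-24),interpolation=cv2.INTER_CUBIC))
print(arm.get_state()["tcp_pos"], arm.get_state()["qvel"].round(3))
E
```

```text
clock: 5.85
tcp_pos: [0.4923, 0.2883, 0.1365]
orientation: [[-0.27, -0.963, -0.001], [-0.963, 0.27, -0.0], [0.001, 0.0, -1.0]]
wrist_force: [-0.1, -0.7, -0.5]
finger_gap: 0.0366
finger_force: 30.2
[0.49252552 0.28765829 0.13652032] [-0.016 -0.006 -0.003  0.    -0.     0.003]
```

View pics/s2.png

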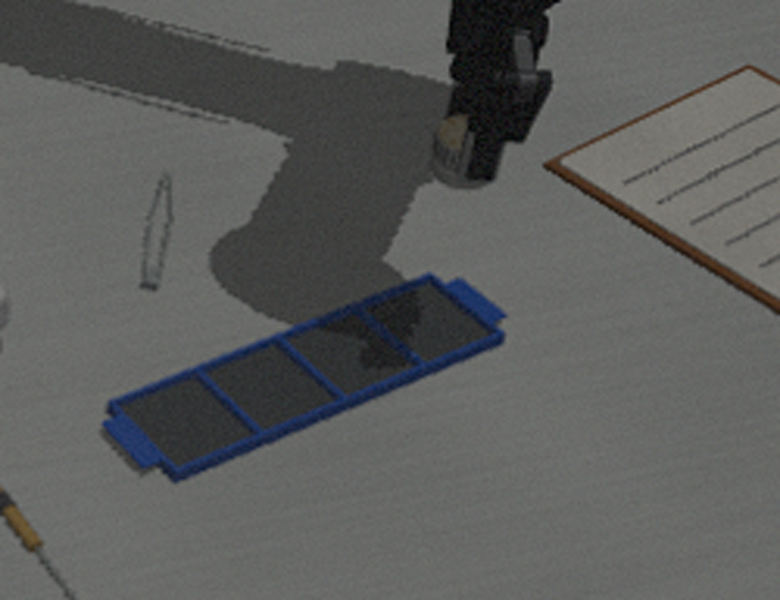

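Ivory is held level at crop (458,155), with the fingertips above its underside. The target compartment's centre is at crop (433,318), the rightmost in this view and so the robot's leftmost.

```bash
python3 -c "
from h import *
print(pix('scene',[[.4932,.2884,.004],[.5406,.1116,.004]]), '(478.8,216) expected')
"
python3 -m creep '[[0,0,-1,0,0,0],[0.02,0,-2,0,0,0],[0.02,0.02,-2.9,0,0,0],[0.02,0.02,-3.4,0,0,0],[0.02,0.02,-3.65,0,0,0],[0.02,0.02,-3.8,0,0,0],[0.02,0.02,-3.9,0,0,0],[0.02,0.02,-4.0,0,0,0],[0.02,0.02,-4.0,0,0,0],[0.02,0.02,-4.0,0,0,0]]'
```

```text
[[476.83473052 218.08256769]
 [399.53264081 251.28701786]] (478.8,216) expected
clock: 6.9
tcp_pos: [0.4936, 0.2891, 0.0173]
orientation: [[-0.271, -0.963, 0.001], [-0.963, 0.271, 0.001], [-0.001, -0.0, -1.0]]
wrist_force: [0.2, 0.6, 0.1]
finger_gap: 0.0373
finger_force: 30.2
```

```bash
python3 -m creep '[[0,0,-0.06,0,0,0],[0,0,-0.1,0,0,0],[0,0,-0.13,0,0,0],[0,0,-0.13,0,0,0],[0,0,-0.13,0,0,0]]'
```

```text
clock: 7.4
tcp_pos: [0.4934, 0.2889, 0.0129]
orientation: [[-0.271, -0.963, -0.0], [-0.963, 0.271, -0.0], [0.0, 0.0, -1.0]]
wrist_force: [-0.8, 0.7, 1.0]
finger_gap: 0.0367
finger_force: 30.2
```

```bash
python3 -m creep '[[0,0,-0.02,0,0,0],[0,0,-0.03,0,0,0],[0,0,-0.03,0,0,0]]'
```

```text
clock: 7.7
tcp_pos: [0.4935, 0.2889, 0.0124]
orientation: [[-0.271, -0.963, 0.0], [-0.963, 0.271, 0.0], [-0.0, -0.0, -1.0]]
wrist_force: [-1.2, -0.5, 4.9]
finger_gap: 0.037
finger_force: 30.7
```

```bash
python3 -m creep '[[0,0,0,0,0,0],[0,0,0,0,0,0],[0,0,0,0,0,0],[0,0,0,0,0,0],[0,0,0,0,0,0]]' 54
python3 -m creep '[[0,0,0.4,0,0,0],[0,0,1.0,0,0,0],[0,0,2.2,0,0,0],[0,0,3.5,0,0,0],[0.1,-0.6,4.1,0,0,0],[0.3,-2.0,4.1,0,0,0],[2.27,-15.6,4.1,0,0,0],[2.27,-15.6,4.1,0,0,0],[2.27,-15.6,4.1,0,0,0],[2.27,-15.6,4.1,0,0,0],[2.27,-15.6,4.1,0,0,0],[2.27,-15.6,4.1,0,0,0],[2.27,-15.6,4.1,0,0,0],[2.27,-15.6,4.1,0,0,0],[2.27,-15.6,4.1,0,0,0],[2.27,-15.6,4.1,0,0,0],[2.27,-15.6,4.1,0,0,0],[2.27,-15.6,4.1,0,0,0],[2.27,-15.6,4.1,0,0,0],[2.27,-15.6,4.1,0,0,0]]' 64
python3 - <<'E'
from h import *
f=arm.grab_frame("scene")[:,:,::-1]; cv2.imwrite("pics/s3.png",cv2.resize(f[170:320,135:535],(800,300),interpolation=cv2.INTER_CUBIC))
E
```

```text
clock: 8.2
tcp_pos: [0.4934, 0.2889, 0.0119]
orientation: [[-0.271, -0.963, -0.0], [-0.963, 0.271, -0.0], [0.0, 0.0, -1.0]]
wrist_force: [-0.2, -0.6, -0.3]
finger_gap: 0.0542
finger_force: 0.0
clock: 10.2
tcp_pos: [0.5617, -0.1781, 0.1353]
orientation: [[-0.269, -0.963, 0.0], [-0.963, 0.269, 0.0], [-0.0, -0.0, -1.0]]
wrist_force: [-0.5, 0.7, -1.3]
finger_gap: 0.0642
finger_force: 0.0
```

View pics/s3.png

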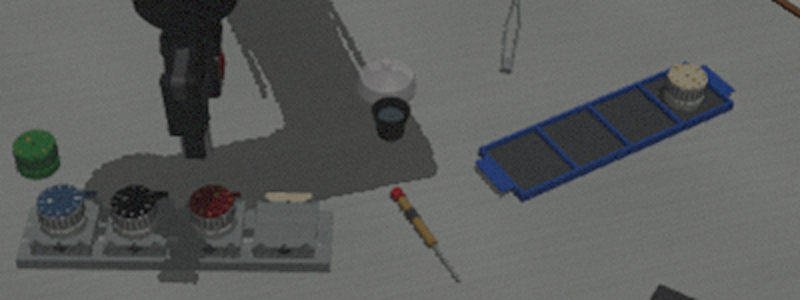

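Ivory stands upright in the leftmost compartment, at crop (686,85). Wine is still on its stand at (212,205), below the gripper. Next I pick wine.

```bash
python3 -m creep '[[0,-0.02,-1.2,0,0,0],[0,-0.03,-2.2,0,0,0],[0,-0.03,-2.6,0,0,0],[0,-0.03,-2.9,0,0,0],[0,-0.03,-3.1,0,0,0],[0,-0.03,-3.25,0,0,0],[0,-0.03,-3.33,0,0,0],[0,-0.03,-3.33,0,0,0],[0,-0.03,-3.33,0,0,0]]'
python3 -m creep '[[0,0,0,0,0,0],[0,0,0,0,0,0],[0,0,0,0,0,0],[0,0,0,0,0,0],[0,0,0,0,0,0],[0,0,0,0,0,0],[0,0,0,0,0,0],[0,0,0,0,0,0],[0,0,0,0,0,0],[0,0,0,0,0,0]]' 30 30
```

```text
clock: 11.15
tcp_pos: [0.5619, -0.1801, 0.0357]
orientation: [[-0.271, -0.963, 0.001], [-0.963, 0.271, -0.0], [-0.0, -0.001, -1.0]]
wrist_force: [0.0, 1.1, 0.2]
finger_gap: 0.0635
finger_force: 0.0
clock: 12.15
tcp_pos: [0.5617, -0.1801, 0.0356]
orientation: [[-0.271, -0.963, 0.001], [-0.963, 0.271, -0.0], [0.0, -0.001, -1.0]]
wrist_force: [-1.8, 0.3, 6.1]
finger_gap: 0.0368
finger_force: 29.9
```

```bash
python3 -m creep '[[0,0,0.3,0,0,0],[0,0,0.8,0,0,0],[0,0,1.6,0,0,0],[0,0,2.5,0,0,0],[0,0,3.3,0,0,0],[-0.06,0.5,3.4,0,0,0],[-0.17,1.3,3.4,0,0,0],[-0.31,2.4,3.4,0,0,0],[-0.46,3.6,3.4,0,0,0],[-0.62,4.8,3.4,0,0,0],[-0.77,6.0,3.4,0,0,0],[-0.93,7.2,3.4,0,0,0],[-1.08,8.4,3.4,0,0,0],[-1.24,9.6,3.4,0,0,0],[-1.39,10.8,3.4,0,0,0],[-1.55,12.0,3.4,0,0,0],[-1.66,12.9,3.4,0,0,0],[-1.73,13.45,3.4,0,0,0],[-1.76,13.65,3.4,0,0,0],[-1.76,13.65,3.4,0,0,0]]'
python3 -m creep '[[0,0,-1,0,0,0],[0,0,-2,0,0,0],[0,0,-2.9,0,0,0],[0,0,-3.4,0,0,0],[0,0,-3.65,0,0,0],[0,0,-3.8,0,0,0],[0,0,-3.9,0,0,0],[0,0,-4.0,0,0,0],[0,0,-4.0,0,0,0],[0,0,-4.0,0,0,0]]'
```

```text
clock: 14.15
tcp_pos: [0.5083, 0.2297, 0.1367]
orientation: [[-0.27, -0.963, -0.001], [-0.963, 0.27, -0.0], [0.001, 0.001, -1.0]]
wrist_force: [-0.3, -0.7, -0.9]
finger_gap: 0.0365
finger_force: 30.2
clock: 15.15
tcp_pos: [0.509, 0.2297, 0.0176]
orientation: [[-0.271, -0.963, 0.001], [-0.963, 0.271, 0.001], [-0.001, -0.0, -1.0]]
wrist_force: [-0.9, 0.3, -0.7]
finger_gap: 0.0373
finger_force: 30.3
```

Contact is expected at about z = 0.0126.

```bash
python3 -m creep '[[0,0,-0.06,0,0,0],[0,0,-0.1,0,0,0],[0,0,-0.13,0,0,0],[0,0,-0.15,0,0,0],[0,0,-0.16,0,0,0],[0,0,-0.16,0,0,0],[0,0,-0.16,0,0,0]]'
```

```text
clock: 15.85
tcp_pos: [0.5087, 0.2295, 0.0126]
orientation: [[-0.271, -0.963, 0.0], [-0.963, 0.271, 0.0], [-0.0, -0.0, -1.0]]
wrist_force: [-2.3, -0.2, 5.2]
finger_gap: 0.0367
finger_force: 30.8
```

```bash
python3 -m creep '[[0,0,0,0,0,0],[0,0,0,0,0,0],[0,0,0,0,0,0],[0,0,0,0,0,0],[0,0,0,0,0,0]]' 54
python3 -m creep '[[0,0,0.4,0,0,0],[0,0,1.0,0,0,0],[0,0,2.2,0,0,0],[0,0,3.5,0,0,0],[0.05,-0.6,4.1,0,0,0],[0.15,-2.0,4.1,0,0,0],[1.2,-15.65,4.1,0,0,0],[1.2,-15.65,4.1,0,0,0],[1.2,-15.65,4.1,0,0,0],[1.2,-15.65,4.1,0,0,0],[1.2,-15.65,4.1,0,0,0],[1.2,-15.65,4.1,0,0,0],[1.2,-15.65,4.1,0,0,0],[1.2,-15.65,4.1,0,0,0],[1.2,-15.65,4.1,0,0,0],[1.2,-15.65,4.1,0,0,0],[1.2,-15.65,4.1,0,0,0],[1.2,-15.65,4.1,0,0,0],[1.2,-15.65,4.1,0,0,0],[1.2,-15.65,4.1,0,0,0]]' 64
python3 - <<'E'
from h import *
f=arm.grab_frame("scene")[:,:,::-1]; cv2.imwrite("pics/s4.png",cv2.resize(f[170:320,135:535],(800,300),interpolation=cv2.INTER_CUBIC))
E
```

```text
clock: 16.35
tcp_pos: [0.5088, 0.2295, 0.0122]
orientation: [[-0.271, -0.963, -0.0], [-0.963, 0.271, -0.0], [0.0, 0.0, -1.0]]
wrist_force: [-0.9, -0.6, 0.2]
finger_gap: 0.0536
finger_force: 0.0
clock: 18.35
tcp_pos: [0.545, -0.239, 0.1356]
orientation: [[-0.269, -0.963, 0.0], [-0.963, 0.269, -0.0], [-0.0, -0.0, -1.0]]
wrist_force: [-0.4, 0.8, -0.4]
finger_gap: 0.064
finger_force: 0.0
```

View pics/s4.png

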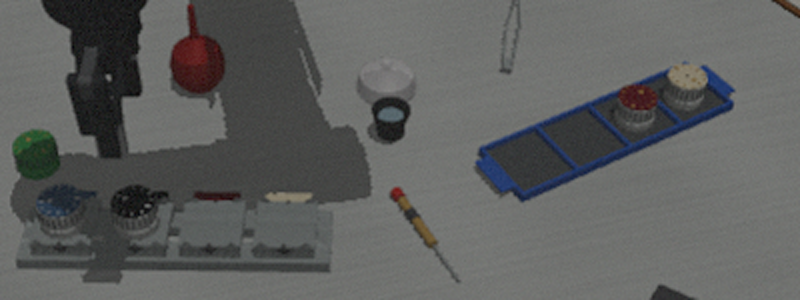

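Ivory (686,85) and wine (636,105) stand upright in the first two compartments. Black, at (135,205), is next.

```bash
python3 -m creep '[[0,-0.01,-1.2,0,0,0],[0,-0.02,-2.2,0,0,0],[0,-0.02,-2.6,0,0,0],[0,-0.02,-2.9,0,0,0],[0,-0.02,-3.1,0,0,0],[0,-0.02,-3.25,0,0,0],[0,-0.02,-3.33,0,0,0],[0,-0.02,-3.33,0,0,0],[0,-0.02,-3.33,0,0,0]]'
python3 -m creep '[[0,0,0,0,0,0],[0,0,0,0,0,0],[0,0,0,0,0,0],[0,0,0,0,0,0],[0,0,0,0,0,0],[0,0,0,0,0,0],[0,0,0,0,0,0],[0,0,0,0,0,0],[0,0,0,0,0,0],[0,0,0,0,0,0]]' 30 30
```

```text
clock: 19.3
tcp_pos: [0.5451, -0.2407, 0.036]
orientation: [[-0.271, -0.963, 0.001], [-0.963, 0.271, -0.0], [-0.0, -0.001, -1.0]]
wrist_force: [1.0, -1.2, -0.3]
finger_gap: 0.0642
finger_force: 0.0
clock: 20.3
tcp_pos: [0.545, -0.2407, 0.036]
orientation: [[-0.271, -0.963, 0.001], [-0.963, 0.271, -0.0], [0.0, -0.001, -1.0]]
wrist_force: [-2.1, 1.2, 5.3]
finger_gap: 0.0369
finger_force: 29.9
```

```bash
python3 -m creep '[[0,0,0.3,0,0,0],[0,0,0.8,0,0,0],[0,0,1.6,0,0,0],[0,0,2.5,0,0,0],[0,0,3.3,0,0,0],[-0.02,0.5,3.4,0,0,0],[-0.06,1.3,3.4,0,0,0],[-0.12,2.4,3.4,0,0,0],[-0.18,3.6,3.4,0,0,0],[-0.23,4.8,3.4,0,0,0],[-0.29,6.0,3.4,0,0,0],[-0.35,7.2,3.4,0,0,0],[-0.41,8.4,3.4,0,0,0],[-0.47,9.6,3.4,0,0,0],[-0.53,10.8,3.4,0,0,0],[-0.59,12.0,3.4,0,0,0],[-0.63,12.9,3.4,0,0,0],[-0.66,13.5,3.4,0,0,0],[-0.67,13.71,3.4,0,0,0],[-0.67,13.71,3.4,0,0,0]]'
python3 -m creep '[[0,0,-1,0,0,0],[0,0,-2,0,0,0],[0,0,-2.9,0,0,0],[0,0,-3.4,0,0,0],[0,0,-3.65,0,0,0],[0,0,-3.8,0,0,0],[0,0,-3.9,0,0,0],[0,0,-4.0,0,0,0],[0,0,-4.0,0,0,0],[0,0,-4.0,0,0,0]]'
```

```text
clock: 22.3
tcp_pos: [0.5243, 0.171, 0.1371]
orientation: [[-0.27, -0.963, -0.001], [-0.963, 0.27, -0.0], [0.0, 0.0, -1.0]]
wrist_force: [-0.2, -0.3, -0.6]
finger_gap: 0.0372
finger_force: 30.2
clock: 23.3
tcp_pos: [0.5249, 0.1709, 0.0179]
orientation: [[-0.271, -0.963, 0.001], [-0.963, 0.271, 0.0], [-0.001, -0.001, -1.0]]
wrist_force: [0.6, 0.1, -0.3]
finger_gap: 0.0369
finger_force: 30.2
```

```bash
python3 -m creep '[[0,0,-0.06,0,0,0],[0,0,-0.1,0,0,0],[0,0,-0.13,0,0,0],[0,0,-0.15,0,0,0],[0,0,-0.16,0,0,0],[0,0,-0.16,0,0,0],[0,0,-0.16,0,0,0]]'
```

```text
clock: 24.0
tcp_pos: [0.5246, 0.1707, 0.0129]
orientation: [[-0.271, -0.963, 0.0], [-0.963, 0.271, 0.0], [-0.0, -0.0, -1.0]]
wrist_force: [-2.7, -0.2, 6.4]
finger_gap: 0.0367
finger_force: 30.7
```

```bash
python3 -m creep '[[0,0,0,0,0,0],[0,0,0,0,0,0],[0,0,0,0,0,0],[0,0,0,0,0,0],[0,0,0,0,0,0]]' 54
python3 -m creep '[[0,0,0.4,0,0,0],[0,0,1.0,0,0,0],[0,0,2.2,0,0,0],[0,0,3.5,0,0,0],[0.01,-0.6,4.1,0,0,0],[0.02,-2.0,4.1,0,0,0],[0.14,-15.65,4.1,0,0,0],[0.14,-15.65,4.1,0,0,0],[0.14,-15.65,4.1,0,0,0],[0.14,-15.65,4.1,0,0,0],[0.14,-15.65,4.1,0,0,0],[0.14,-15.65,4.1,0,0,0],[0.14,-15.65,4.1,0,0,0],[0.14,-15.65,4.1,0,0,0],[0.14,-15.65,4.1,0,0,0],[0.14,-15.65,4.1,0,0,0],[0.14,-15.65,4.1,0,0,0],[0.14,-15.65,4.1,0,0,0],[0.14,-15.65,4.1,0,0,0],[0.14,-15.65,4.1,0,0,0]]' 64
python3 - <<'E'
from h import *
f=arm.grab_frame("scene")[:,:,::-1]; cv2.imwrite("pics/s5.png",cv2.resize(f[170:320,135:535],(800,300),interpolation=cv2.INTER_CUBIC))
E
```

```text
clock: 24.5
tcp_pos: [0.5246, 0.1707, 0.0125]
orientation: [[-0.271, -0.963, -0.0], [-0.963, 0.271, -0.0], [0.0, 0.0, -1.0]]
wrist_force: [0.4, -0.2, 0.7]
finger_gap: 0.0541
finger_force: 0.0
clock: 26.5
tcp_pos: [0.5292, -0.2978, 0.1359]
orientation: [[-0.269, -0.963, 0.0], [-0.963, 0.269, -0.0], [-0.0, -0.0, -1.0]]
wrist_force: [0.1, -0.2, -0.2]
finger_gap: 0.0639
finger_force: 0.0
```

View pics/s5.png

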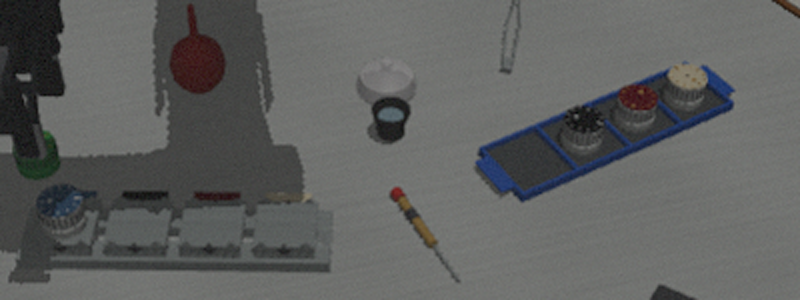

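Black is now upright in the third compartment, at (583,128). Slate, at (62,205), is the last; the green look-alike behind it is clear of the fingers.

```bash
python3 -m creep '[[0,-0.02,-1.2,0,0,0],[0,-0.03,-2.2,0,0,0],[0,-0.03,-2.6,0,0,0],[0,-0.03,-2.9,0,0,0],[0,-0.03,-3.1,0,0,0],[0,-0.03,-3.25,0,0,0],[0,-0.03,-3.33,0,0,0],[0,-0.03,-3.33,0,0,0],[0,-0.03,-3.33,0,0,0]]'
python3 -m creep '[[0,0,0,0,0,0],[0,0,0,0,0,0],[0,0,0,0,0,0],[0,0,0,0,0,0],[0,0,0,0,0,0],[0,0,0,0,0,0],[0,0,0,0,0,0],[0,0,0,0,0,0],[0,0,0,0,0,0],[0,0,0,0,0,0]]' 30 30
```

```text
clock: 27.45
tcp_pos: [0.5292, -0.2998, 0.0363]
orientation: [[-0.271, -0.963, 0.001], [-0.963, 0.271, -0.0], [0.0, -0.001, -1.0]]
wrist_force: [0.1, -0.2, -0.3]
finger_gap: 0.064
finger_force: 0.0
clock: 28.45
tcp_pos: [0.529, -0.2998, 0.0363]
orientation: [[-0.271, -0.963, 0.001], [-0.963, 0.271, -0.0], [0.0, -0.001, -1.0]]
wrist_force: [-0.3, 0.8, 6.0]
finger_gap: 0.0368
finger_force: 29.9
```

```bash
python3 -m creep '[[0,0,0.3,0,0,0],[0,0,0.8,0,0,0],[0,0,1.6,0,0,0],[0,0,2.5,0,0,0],[0,0,3.3,0,0,0],[0.01,0.5,3.4,0,0,0],[0.04,1.3,3.4,0,0,0],[0.07,2.4,3.4,0,0,0],[0.1,3.6,3.4,0,0,0],[0.14,4.8,3.4,0,0,0],[0.17,6.0,3.4,0,0,0],[0.2,7.2,3.4,0,0,0],[0.24,8.4,3.4,0,0,0],[0.27,9.6,3.4,0,0,0],[0.31,10.8,3.4,0,0,0],[0.34,12.0,3.4,0,0,0],[0.37,12.9,3.4,0,0,0],[0.38,13.5,3.4,0,0,0],[0.39,13.71,3.4,0,0,0],[0.39,13.71,3.4,0,0,0]]'
python3 -m creep '[[0,0,-1,0,0,0],[0,0,-2,0,0,0],[0,0,-2.9,0,0,0],[0,0,-3.4,0,0,0],[0,0,-3.65,0,0,0],[0,0,-3.8,0,0,0],[0,0,-3.9,0,0,0],[0,0,-4.0,0,0,0],[0,0,-4.0,0,0,0],[0,0,-4.0,0,0,0]]'
```

```text
clock: 30.45
tcp_pos: [0.5402, 0.112, 0.1374]
orientation: [[-0.27, -0.963, -0.001], [-0.963, 0.27, -0.0], [0.0, 0.001, -1.0]]
wrist_force: [-0.1, -0.8, -1.7]
finger_gap: 0.0368
finger_force: 30.3
clock: 31.45
tcp_pos: [0.5408, 0.1117, 0.0182]
orientation: [[-0.271, -0.963, 0.001], [-0.963, 0.271, 0.0], [-0.001, -0.001, -1.0]]
wrist_force: [-0.2, -0.3, -0.8]
finger_gap: 0.0371
finger_force: 30.3
```

```bash
python3 -m creep '[[0,0,-0.06,0,0,0],[0,0,-0.1,0,0,0],[0,0,-0.13,0,0,0],[0,0,-0.15,0,0,0],[0,0,-0.16,0,0,0],[0,0,-0.16,0,0,0],[0,0,-0.16,0,0,0]]'
```

```text
clock: 32.15
tcp_pos: [0.5405, 0.1116, 0.0132]
orientation: [[-0.271, -0.963, 0.0], [-0.963, 0.271, -0.0], [-0.0, -0.0, -1.0]]
wrist_force: [-2.3, -0.3, 6.2]
finger_gap: 0.0369
finger_force: 30.9
```

Slate is in contact with the foam, so I release it, lift, and retreat towards the start side.

```bash
python3 -m creep '[[0,0,0,0,0,0],[0,0,0,0,0,0],[0,0,0,0,0,0],[0,0,0,0,0,0],[0,0,0,0,0,0]]' 54
python3 -m creep '[[0,0,0.4,0,0,0],[0,0,1.0,0,0,0],[0,0,2.2,0,0,0],[0,0,3.5,0,0,0],[0,0,5,0,0,0],[0,-1,6,0,0,0],[-1,-10,6.5,0,0,0],[-1,-10,6.5,0,0,0],[-1,-10,6.5,0,0,0],[-1,-10,6.5,0,0,0],[-1,-10,6.5,0,0,0],[-1,-10,6.5,0,0,0],[-1,-10,6.5,0,0,0],[-1,-10,6.5,0,0,0],[-1,-10,6.5,0,0,0],[-1,-10,6.5,0,0,0]]'
python3 - <<'E'
from h import *
f=arm.grab_frame("scene")[:,:,::-1]; t=arm.grab_frame("top")[:,:,::-1]
a=cv2.resize(f[190:280,365:515],(500,300),interpolation=cv2.INTER_CUBIC); b=cv2.resize(t[205:285,145:295],(500,267),interpolation=cv2.INTER_CUBIC)
cv2.imwrite("pics/end.png",np.vstack([a,b]))
E
```

```text
clock: 32.65
tcp_pos: [0.5405, 0.1115, 0.0128]
orientation: [[-0.271, -0.963, -0.0], [-0.963, 0.271, -0.0], [0.0, 0.0, -1.0]]
wrist_force: [-0.1, 0.3, -0.4]
finger_gap: 0.0538
finger_force: 0.0
clock: 34.25
tcp_pos: [0.5107, -0.1875, 0.2082]
orientation: [[-0.269, -0.963, 0.0], [-0.963, 0.269, 0.0], [-0.0, -0.0, -1.0]]
wrist_force: [-0.2, -0.0, 1.0]
finger_gap: 0.0541
finger_force: 0.0
```

View pics/end.png

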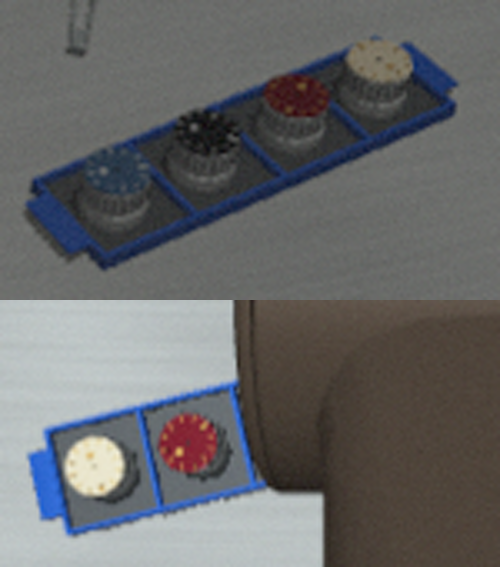

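All four dials stand upright, face up, one to a compartment: ivory (379,65), wine (297,95), black (207,130) and slate (117,170). From the robot that is left to right, as on the rack. The arm is clear, so I hand in.

```bash
python3 -c "
from cell import arm
print(arm.close_job())"
```

```text
the job is handed in; nothing more can be done
None
```

The four dials are in the blue tray, one to a compartment, face up and flat on the foam, in rack order from the left (ivory, wine, black, slate), and the job was handed in at about 34 s with the arm clear.

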